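Shut the charging-box hatch and lock its quarter-turn fastener

ROBOT

A 6-joint arm with a two-finger parallel gripper is mounted at the origin on the work surface. World frame = base frame: x ahead of the robot, y to its left, z up, the work surface at z = 0. Lengths are in m, angles in degrees, forces in N, time in s.
With the tool pointing down it reaches from about 0.275 to 0.775 m from the base axis. Payload 14.6 kg.
Tool frame: the origin (TCP) lies on the centre line of the jaws, within the pads' length; the fingertips stand 11 mm ahead of it and the grasp point (between the pads) lies 8 mm behind it (arm.tip_extent is the distance from the TCP to the fingertips, in m); x points along the fingers, y is the direction in which the jaws open and shut, and the axes are right-handed (so a half turn about x gives the same grasp; the last joint's range is limited). The gripper opens to 85 mm and grips with 20 to 120 N. Pads are 22 mm wide; open, the fingers measure 114 mm over their backs; the gripper's body (76 mm by 85 mm) begins 54 mm behind the grasp point. The pads swing forward as they close: fully open they stand 13 mm farther back than shut.
Start: joints at [58.425, 15.075, -2.767, 72.158, 0, 81.102], TCP at [0.202, 0.484, 0.242] pointing down, gripper open.
Joint ranges: [-151.79, 151.79], [-50.71, 97.33], [-67.44, 78.34], [-121.81, 120.89], [-77.56, 73.72], [-180, 180]. Speed limits (degrees/s): [108.29, 108.29, 147.25, 159.86, 180, 180].

INTERFACE

Orientations are given as a 3x3 rotation matrix whose columns are the frame's x, y, z axes.
In Python, from station import arm, snapshot, models gives the robot as it stands.
- The arm moves only by the tool arm_command, never from a script. Its argument "plan" is a list that holds one entry, the list of rows, each a list of 7 numbers: the opening, from -1 (shut) to 1 (fully open), so that 0 is half open, then the shift along the world's x, y, z in mm, then the turn, a rotation vector about the world's x, y, z in units of 8 degrees (1.0 is 8 degrees). In form: [[[claw, tx, ty, tz, rx, ry, rz], ...]]. A call has exactly 5 rows; each row shifts and turns the commanded pose from where the row before left it; what a row does not reach is not made up. A row lasts 1/8 s, in which the tool goes at most 62.5 mm and 10.7 degrees, less where a joint would pass 70% of its speed; a pose out of reach is approached as far as the arm can. A call is refused whole if a number of a shift passes 62.5 or a number of a turn 1, either way. A call with a gripper value outside its range is refused whole. The fingers move at their own pace and stop on an object; "grip_force" is the grip in N (left out, the last holds). Time passes only in rows, so rows that do not move let the fingers close, or fill a call up. It gives the time, the measured TCP pose, the force and the opening at its end, in the units of the state.
- arm.read_state(): the state, without advancing time (a new reading comes with each control period).
- snapshot(name): name is "scene" or "side" or "wrist"; returns a dict with "img" (420x560x3 uint8, red, green, blue), "fx", "fy", "cx", "cy" (pixels), "pose" (4x4, takes a point from camera to world coordinates). Camera axes: x right, y up, looking along -z (the intrinsics and any distortion apply to the point x, -y, -z); pixel columns grow to the right and rows downward; lengths in m; the calibration is good to about 2 mm. The wrist camera is an equidistant fisheye: a pixel r from the principal point sees the ray r / f radians off the axis. A picture is of the moment at which its call begins. There is no depth.
- arm.sign_off(): hands the job in, once; it reports no verdict.
Trained networks look in a picture, given as the dict that the camera call returned (one of the last four; its "shot" number tells which), for a name from the list of things; names that differ only in an ending like _2 or _b are one class to them, and where a whole thing is asked for, a point or a joint stands for the part that bears it (a point fixed in the world has none). Each returns a list of dicts, best first, with "p" (0 to 1); they miss things now and then, are a little off and sometimes report something else, mostly with a low value. They report only what shows in the picture. A call takes as long as a camera call.
- models.spot_in(picture, name): "bbox" ([left, top, width, height] in pixels, round what is visible of it).
- models.landmark_of(picture, name): "xy" ([column, row] in pixels: a listed point, or the origin of a listed thing).
The state is a dict: "time_s": time; "qpos": joint angles; "qvel": joint speeds; "effort": joint torques, N m; "tcp_pos": TCP position; "orientation": TCP orientation; "wrist_force": force on the tool from outside, world axes, zero at the start; "wrist_torque": the same for the moment, N m; "finger_gap": finger opening in m.
Only numpy, scipy, OpenCV 4.12 (cv2) and the standard library are available. Lean on these libraries where they do the work, as an engineer would, in place of code of your own. Each camera call takes 0.05 s, during which the arm holds its last target.

TASK

The hatch of the glue-gun charging box on the craft table has been left standing open. Push the hatch fully shut, then set a fingertip in the slot of its quarter-turn fastener and turn it clockwise, seen from above, all the way to its stop so that the hatch is locked, and take the fingers away. Do it all by pushing with the fingertips: do not swing the hatch wide open, pick nothing up, and leave the jar and the cup where they stand.

Things in the scene. Friction and masses are not known exactly. Their poses are not given: they have to be found in the camera images.
- station: grey battery charging box, 215 (x) x 250 (y) x 85 (z) mm, fixed to the table. Origin: centre of its underside. Its x axis points away from the robot (turned up to 26 degrees), z up. The hatch is hinged along its far (+x) top rim: the hinge line is parallel to its y axis through x = +105, z = 85 mm.
- hatch (a joint): angle of the hatch about its hinge, rad: 0 = fully shut (level on the box, a stop), grows as its near edge rises; 0.4 to 0.8 at the start. Stiff hinge: it stays where it is left and yields to about 1 to 3 N pushing down near the near edge. An aluminium plate 8 mm thick, near edge 206 mm from the hinge line; shut, its top face is 93 mm above the table.
- hatch_edge (a point): middle of the near (free) edge of the hatch, on its top face; moves with the hatch. The point's x axis runs from here towards the hinge along the plate, its z axis is the plate's outward normal. The flat strip from this edge to the fastener's ring is 44 mm deep and 246 mm wide, free to push on.
- fastener (a joint): turn of the quarter-turn fastener, rad: 0 = unlocked, 1.571 = locked, a hard stop at each; grows clockwise seen from above. Starts anywhere from 0 to 0.3. Stays where it is left; turning it takes about 0.1 N m (4 to 6 N at a fingertip 20 mm off its axis). A tongue beneath it goes under a catch in the box when the hatch is shut.
- slot (a point): centre of the fastener, on its axis, on its slot's floor; turns with it. The fastener is a disc 94 mm across with one straight slot right across its middle: 32 mm wide, 12 mm deep, along the point's y axis; z points out of the slot. Unlocked, the slot runs parallel to the hinge line; locked, it points from hinge to near edge. With the hatch shut the floor is 95 mm above the table.
- ring (a point): centre of the fixed ring round the fastener, on the fastener's axis, level with the tops of ring and disc (14 mm above the hatch plate, 107 mm above the table when shut); moves with the hatch. Ring: outside 114 mm, inside 98 mm across; it closes the slot at both ends, 49 mm from the centre. The axis lies 105 mm from the hinge line, midway along the hatch.
- jar: bystander: closed glass jar with a metal cap, 68 mm across, 100 mm high, standing beside the box. Origin: centre of its underside.
- cup: bystander: white open cup, 72 mm across, 85 mm high, standing on the other side of the box. Origin: centre of its underside.

How it is judged (in metres and radians):
On the way, in this order (a step that is already met when the one before it is completed fails the run):
1. the hatch is pushed shut while the fastener is still unlocked (value of joint hatch below 0.03 rad and value of joint fastener below 0.7 rad), for 0.2 s.
2. the fastener is turned to its stop with the hatch shut (value of joint hatch below 0.03 rad and value of joint fastener above 1.4 rad), for 0.2 s.
At the end, for the whole second after the job is handed in: the hatch is shut to within 0.03 rad, the fastener is turned past 1.4 rad (within 10 degrees of its locked stop), and jar and cup are within 30 mm of where they stood (all of step 2 and distance of each of jar, cup from where it was at the start of the episode below 0.03 m); the robot touches nothing.
It fails at once if the hatch is swung wide open (past 1.0 rad) instead of being pushed shut (value of joint hatch above 1 rad).
It fails at once if jar or cup is lifted, carried or pushed more than 30 mm away (distance of any of jar, cup from where it was at the start of the episode above 0.03 m).
It also fails if it takes over 45 s, if anything falls off the work surface, if the arm or the gripper's body presses on something with over 40 N, if the wrist force passes 120 N, or if a joint passes its speed limit or range.

## Working session

There is one attempt and no reset: what is moved stays moved. The work goes in short steps, Python scripts to look and compute and a tool call to move; the robot and the scene stay as the last step left them, time stands still between calls to the robot, and variables do not carry over. Pictures are saved under pics/ and viewed, and the job is handed in when it is done.

Besides the shell and the picture viewer there is one more tool, called after "Emit:" by a JSON object that holds its "fn" and its "kwargs". arm_command: Moves the arm, as the interface text tells. Its arguments: {"type":"object","properties":{"plan":{"type":"array"},"grip_force":{"type":"number"}},"required":["plan"]}

```bash
mkdir -p pics; ls; cat > h.py <<'E'
import numpy as np, cv2
from station import arm, snapshot, models
def save(p,n): cv2.imwrite('pics/'+n,cv2.cvtColor(p['img'],cv2.COLOR_RGB2BGR))
def st():
    s=arm.read_state(); print('t',round(s['time_s'],2),'tcp',np.round(s['tcp_pos'],4),'F',np.round(s['wrist_force'],1),'gap',round(s['finger_gap'],4)); print(np.round(s['orientation'],3).tolist(), np.round(s['qpos'],1)); return s
def proj(p,X):
    T=np.linalg.inv(p['pose']); c=T[:3,:3]@np.asarray(X).T+T[:3,3:4] if np.ndim(X)>1 else T[:3,:3]@X+T[:3,3]
    return np.array([p['cx']+p['fx']*c[0]/-c[2], p['cy']-p['fy']*c[1]/-c[2]]).T
def ray(p,xy):
    d=np.array([(xy[0]-p['cx'])/p['fx'],-(xy[1]-p['cy'])/p['fy'],-1.]); return p['pose'][:3,3], p['pose'][:3,:3]@d
def hitz(p,xy,z):
    o,d=ray(p,xy); return o+d*(z-o[2])/d[2]
E
python3 - <<'E'
from h import *
st()
for n in ('scene','side'):
    p=snapshot(n); save(p,n+'0.png'); print(n,np.round(p['pose'],3).tolist(),p['fx'],p['cx'],p['cy'])
    for k in ('station','hatch_edge','slot','ring','jar','cup'):
        for r in models.landmark_of(p,k)[:2]: print(k,r)
E
```

```text
pics
t 0.0 tcp [0.2023 0.4842 0.2418] F [ 0.5 -0.2  0.3] gap 0.0854
[[-0.001, 0.385, 0.923], [-0.001, 0.923, -0.385], [-1.0, -0.001, -0.0]] [58.4 15.1 -2.8 72.2 -0.  81.1]
scene [[0.781, -0.488, 0.39, 1.007], [0.625, 0.625, -0.468, -0.484], [-0.016, 0.609, 0.793, 0.956], [0.0, 0.0, 0.0, 1.0]] 503.1712526809375 279.522373137536 212.06556071830337
station {'xy': [304.7, 203.3], 'p': 0.71}
slot {'xy': [312.1, 165.5], 'p': 0.6}
slot {'xy': [274.9, 138.9], 'p': 0.23}
ring {'xy': [315.9, 166.4], 'p': 0.73}
jar {'xy': [343.7, 141.1], 'p': 0.64}
cup {'xy': [258.1, 282.4], 'p': 0.91}
side [[-0.992, 0.097, -0.084, 0.518], [-0.129, -0.739, 0.661, 0.583], [0.002, 0.667, 0.745, 0.72], [0.0, 0.0, 0.0, 1.0]] 420.4973966494354 274.1298746291028 200.68118234397653
station {'xy': [278.4, 275.6], 'p': 0.83}
hatch_edge {'xy': [323.4, 205.6], 'p': 0.78}
slot {'xy': [269.4, 229.3], 'p': 0.82}
ring {'xy': [263.6, 223.1], 'p': 0.94}
jar {'xy': [290.4, 393.3], 'p': 0.63}
jar {'xy': [277.7, 274.1], 'p': 0.37}
cup {'xy': [265.8, 187.7], 'p': 0.71}
```

View pics/scene0.png

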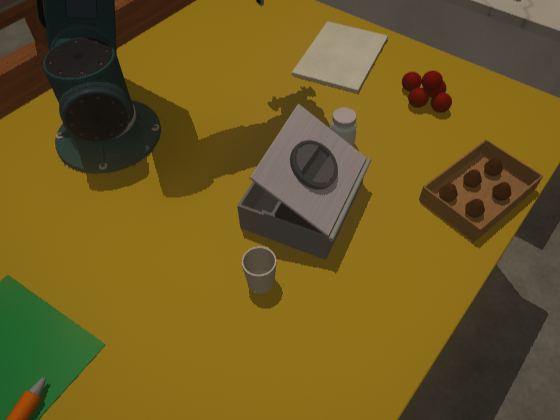

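View pics/side0.png

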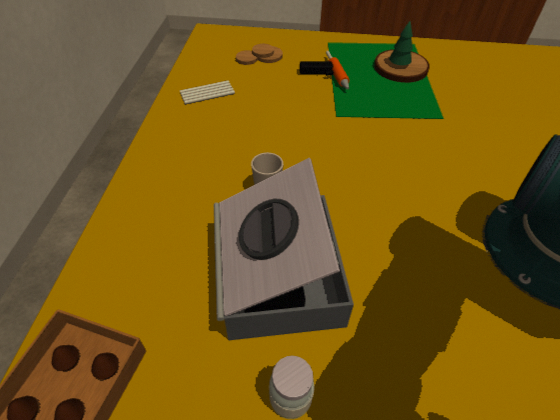

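```bash
python3 - <<'E'
import cv2
a=cv2.imread('pics/scene0.png'); b=cv2.imread('pics/side0.png')
cv2.imwrite('pics/sc_z.png',cv2.resize(cv2.convertScaleAbs(a[90:300,220:400],alpha=1.6),None,fx=2.8,fy=2.8,interpolation=2)) 
cv2.imwrite('pics/si_z.png',cv2.resize(cv2.convertScaleAbs(b[145:345,200:360],alpha=1.6),None,fx=3,fy=3,interpolation=2)) 
E
```

```text
(no output)
```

View pics/sc_z.png

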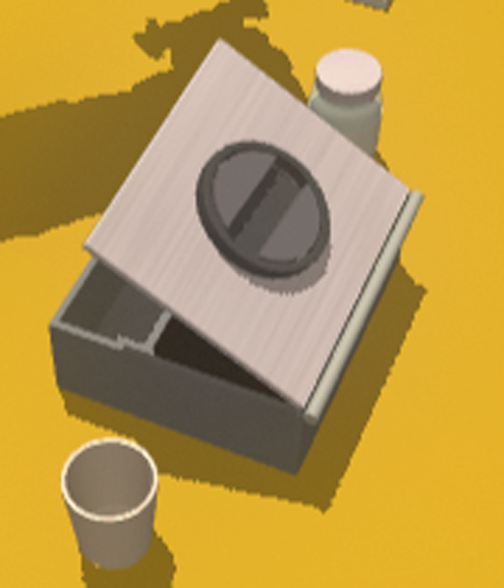

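View pics/si_z.png

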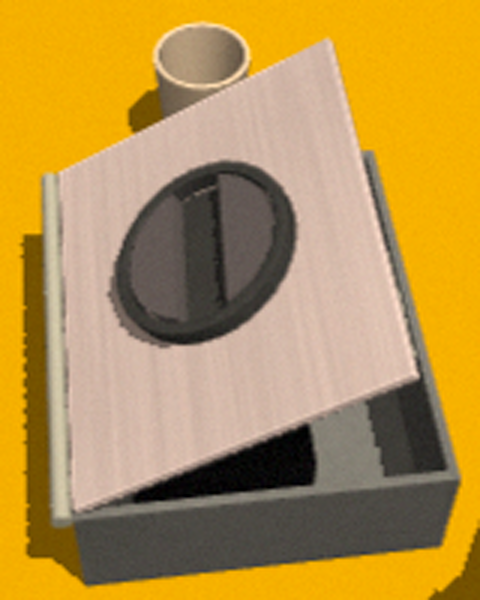

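```bash
cat > fit.py <<'E'
from h import *
from scipy.optimize import least_squares
def geo(v):
    x,y,yaw,h=v; c,s=np.cos(yaw),np.sin(yaw)
    def W(P): return np.array([x+c*P[0]-s*P[1], y+s*P[0]+c*P[1], P[2]])
    def H(d,yy,n): # d from hinge, n normal height above hinge line plane
        return W([.105-d*np.cos(h)+n*np.sin(h)*1, yy, .085+d*np.sin(h)+n*np.cos(h)])
    return W,H
sc=lambda a,b:(a/2.8+220-.3,b/2.8+90-.3); si=lambda a,b:(a/3+200-.3,b/3+145-.3)
obs=[('scene','H',(.206,.123,.008),sc(220,38)),('scene','H',(.206,-.123,.008),sc(85,245)),
('scene','H',(.105,0,.022),sc(263,206)),('scene','W',(-.1075,-.125,.085),sc(52,325)),('scene','W',(-.1075,-.125,0),sc(60,388)),('scene','W',(.1075,-.125,0),sc(297,472)),
('side','H',(.206,.123,.008),si(417,378)),('side','H',(.206,-.123,.008),si(330,40)),('side','H',(.105,0,.022),si(207,252)),
('side','W',(-.1075,.125,.085),si(458,475)),('side','W',(-.1075,.125,0),si(442,545)),('side','W',(.1075,.125,0),si(88,585)),('side','W',(-.1075,-.125,.085),si(372,152))]
if __name__=='__main__':
    P={n:snapshot(n) for n in('scene','side')}
    def res(v):
        W,H=geo(v); return np.concatenate([proj(P[n],W(np.array(a)) if k=='W' else H(*a))-o for n,k,a,o in obs])
    r=least_squares(res,[.5,.1,0.2,.5],loss='soft_l1'); print(r.x, np.degrees(r.x[2:])); print(np.round(r.fun.reshape(-1,2),1).tolist())
    W,H=geo(r.x)
    print('edge',H(.206,0,.008),'ring shut',W([0,0,.107]), 'xaxis',W([1,0,0])-W([0,0,0]))
    # fastener angle guess: slot direction lines in images
    for n in P:
        for th in(0,.15,.3):
            q=[proj(P[n],H(.105+sg*.049*np.sin(th)*s2,sg*.049*np.cos(th),.022)) for sg in(1,-1) for s2 in(1,)]
            print(n,th,np.round(q,1).tolist())
    for n,xs in(('scene','jar'),('scene','cup'),('side','jar'),('side','cup')):
        l=models.landmark_of(P[n],xs)
        if l: print(n,xs,hitz(P[n],l[0]['xy'],0))
E
python3 fit.py
```

```text
[0.56559402 0.13577879 0.25143748 0.49844771] [14.40630659 28.5589499 ]
[[-1.4, 0.2], [-0.8, 0.1], [1.3, -0.9], [-0.7, -1.0], [-0.6, -1.0], [0.6, 0.3], [0.8, -0.2], [0.0, 0.0], [-2.5, -2.1], [0.8, 0.7], [-0.6, 0.1], [-1.3, 0.6], [-0.5, -1.3]]
edge [0.49575089 0.11783793 0.19050752] ring shut [0.56559402 0.13577879 0.107     ] xaxis [0.96855578 0.2487965  0.        ]
scene 0 [[323.1, 147.6], [306.3, 178.0]]
scene 0.15 [[320.4, 145.8], [309.1, 179.8]]
scene 0.3 [[317.5, 144.4], [312.1, 181.2]]
side 0 [[269.5, 250.0], [263.2, 205.2]]
side 0.15 [[273.3, 248.1], [259.7, 207.0]]
side 0.3 [[277.1, 245.7], [256.3, 209.3]]
scene jar [0.52948954 0.3687977  0.        ]
scene cup [ 0.62147782 -0.09914804  0.        ]
side jar [0.5175125  0.36471759 0.        ]
side cup [ 0.6248523  -0.10448529  0.        ]
```

Emit:
{"fn": "arm_command", "kwargs": {"plan": [[[0.3,31,-36,6,0,0,0.4],[0.3,31,-36,2,0,0,0.4],[0.3,31,-36,0,0,0,0.4],[0.3,31,-36,0,0,0,0.4],[0.3,31,-36,0,0,0,0.4]]]}}

```text
time_s: 1.62
tcp_pos: [0.3582, 0.3032, 0.2504]
orientation: [[0.0, 0.114, 0.993], [0.0, 0.993, -0.114], [-1.0, 0.0, 0.0]]
wrist_force: [0.3, -0.2, 0.8]
finger_gap: 0.0556
```

Emit:
{"fn": "arm_command", "kwargs": {"plan": [[[0.3,31,-36,0,0,0,0.4],[0.3,31,-36,0,0,0,0.4],[0.3,31,-36,0,0,0,0.4],[0.3,31,-36,0,0,0,0.4],[0.3,28,-39,0,0,0,0.4]]]}}

```text
time_s: 2.25
tcp_pos: [0.5104, 0.1201, 0.2503]
orientation: [[0.0, -0.164, 0.986], [0.0, 0.986, 0.164], [-1.0, 0.0, 0.0]]
wrist_force: [0.6, 0.1, 0.5]
finger_gap: 0.0559
```

```bash
python3 - <<'E'
from h import *
s=st(); print(arm.tip_extent)
for n in('side','wrist'):
    p=snapshot(n); save(p,n+'1.png')
E
```

```text
t 2.25 tcp [0.5104 0.1201 0.2503] F [0.6 0.1 0.5] gap 0.0559
[[0.0, -0.164, 0.986], [0.0, 0.986, 0.164], [-1.0, 0.0, 0.0]] [ 4.3 14.9 -1.8 73.3  0.  -5.1]
0.011
```

View pics/side1.png

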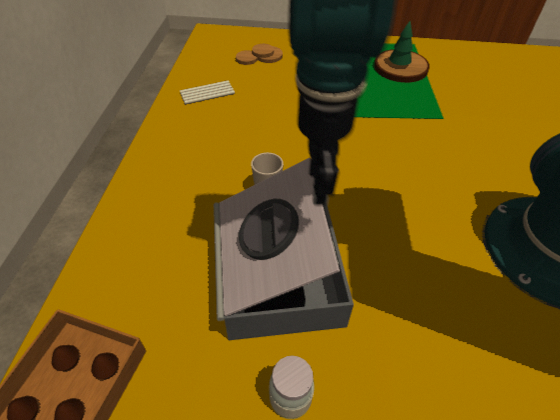

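View pics/wrist1.png

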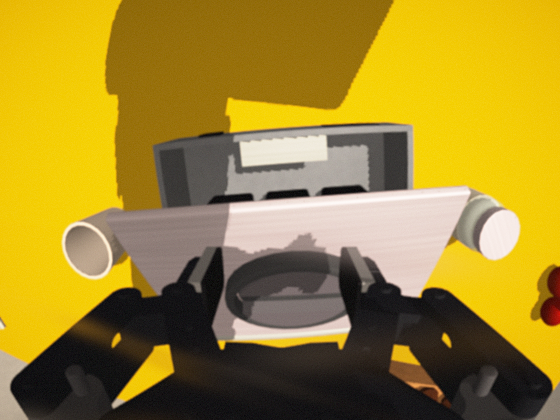

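Emit:
{"fn": "arm_command", "kwargs": {"plan": [[[0.3,6,2,-20,0,0,0],[0.3,0,0,-20,0,0,0],[0.3,0,0,-12,0,0,0],[0.3,-5,-1,-10,0,0,0],[0.3,-4,-1,-9,0,0,0]]]}}

```text
time_s: 2.98
tcp_pos: [0.5061, 0.1215, 0.1791]
orientation: [[0.0, -0.162, 0.987], [0.0, 0.987, 0.162], [-1.0, -0.0, 0.0]]
wrist_force: [-1.0, 0.2, 1.1]
finger_gap: 0.0555
```

Emit:
{"fn": "arm_command", "kwargs": {"plan": [[[0.3,-4,-1,-9,0,0,0],[0.3,-3,-1,-9,0,0,0],[0.3,-3,-1,-9,0,0,0],[0.3,-3,-1,-9,0,0,0],[0.3,-2,0,-10,0,0,0]]]}}

```text
time_s: 3.6
tcp_pos: [0.4913, 0.1173, 0.1327]
orientation: [[0.0, -0.162, 0.987], [-0.0, 0.987, 0.162], [-1.0, -0.0, 0.0]]
wrist_force: [0.5, -0.9, 1.3]
finger_gap: 0.0558
```

```bash
python3 - <<'E'
from h import *
s=st()
for n in('side',):
    p=snapshot(n); save(p,n+'2.png')
E
```

```text
t 3.6 tcp [0.4913 0.1173 0.1327] F [ 0.5 -0.9  1.3] gap 0.0558
[[0.0, -0.162, 0.987], [-0.0, 0.987, 0.162], [-1.0, -0.0, 0.0]] [  4.2  16.6 -18.3  55.   -0.   -5.1]
```

View pics/side2.png

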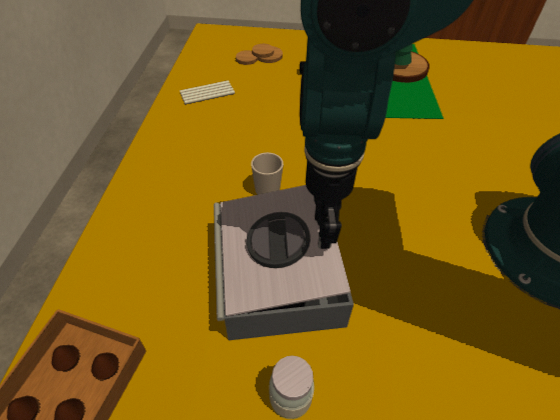

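Emit:
{"fn": "arm_command", "kwargs": {"plan": [[[0.3,-2,-1,-8,0,0,0],[0.3,-1,0,-8,0,0,0],[0.3,0,0,-6,0,0,0],[0.3,0,0,-5,0,0,0],[0.3,0,0,-3,0,0,0]]]}}

```text
time_s: 4.28
tcp_pos: [0.4884, 0.1164, 0.103]
orientation: [[-0.0, -0.162, 0.987], [-0.0, 0.987, 0.162], [-1.0, 0.0, -0.0]]
wrist_force: [-0.9, -0.9, 0.6]
finger_gap: 0.0554
```

Emit:
{"fn": "arm_command", "kwargs": {"plan": [[[0.3,0,0,-1.5,0,0,0],[0.3,0,0,-1,0,0,0],[0.3,0,0,0,0,0,0],[0.3,0,0,0,0,0,0],[0.3,0,0,0,0,0,0]]]}}

```text
time_s: 4.9
tcp_pos: [0.4885, 0.1164, 0.1009]
orientation: [[0.0, -0.162, 0.987], [0.0, 0.987, 0.162], [-1.0, -0.0, 0.0]]
wrist_force: [0.3, 1.1, -0.2]
finger_gap: 0.0555
```

Emit:
{"fn": "arm_command", "kwargs": {"plan": [[[0.3,0,0,-1,0,0,0],[0.3,0,0,-1,0,0,0],[0.3,0,0,-1,0,0,0],[0.3,0,0,0,0,0,0],[0.3,0,0,0,0,0,0]]]}}

```text
time_s: 5.52
tcp_pos: [0.4886, 0.1164, 0.0996]
orientation: [[0.002, -0.162, 0.987], [0.0, 0.987, 0.162], [-1.0, -0.0, 0.002]]
wrist_force: [-11.0, -1.1, 35.9]
finger_gap: 0.0557
```

```bash
python3 - <<'E'
from h import *
s=st()
for n in('side',):
    p=snapshot(n); save(p,n+'3.png')
import cv2
cv2.imwrite('pics/s3z.png',cv2.resize(cv2.convertScaleAbs(cv2.imread('pics/side3.png')[145:345,200:360],alpha=1.6),None,fx=3,fy=3,interpolation=2)) 
E
```

```text
t 5.53 tcp [0.4886 0.1164 0.0996] F [-11.   -1.1  35.9] gap 0.0557
[[0.002, -0.162, 0.987], [0.0, 0.987, 0.162], [-1.0, -0.0, 0.002]] [  4.1  18.  -22.1  49.8  -0.   -5.2]
```

View pics/s3z.png

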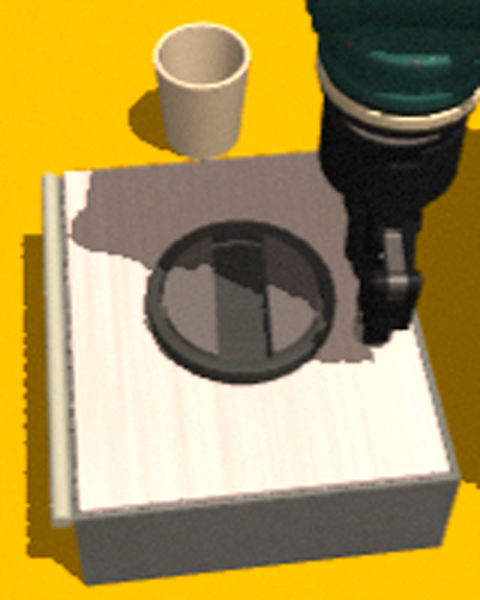

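Emit:
{"fn": "arm_command", "kwargs": {"plan": [[[0.3,0,0,4,0,0,0],[0.3,0,0,8,0,0,0],[0.3,0,0,15,0,0,0],[0.3,0,0,12,0,0,0],[0.3,0,0,0,0,0,0]]]}}

```text
time_s: 6.2
tcp_pos: [0.4889, 0.1165, 0.1375]
orientation: [[0.001, -0.162, 0.987], [0.0, 0.987, 0.162], [-1.0, -0.0, 0.001]]
wrist_force: [-0.8, -0.2, 0.1]
finger_gap: 0.0554
```

```bash
python3 - <<'E'
from h import *
s=st()
W,H=__import__('fit').geo([0.56559402,0.13577879,0.25143748,0])
for n,c in(('side',(225,200)),('scene',(260,100))):
    p=snapshot(n); im=cv2.cvtColor(p['img'],cv2.COLOR_RGB2BGR)
    for k in ('slot','ring','hatch_edge'):
        for r in models.landmark_of(p,k)[:1]: print(n,k,r, hitz(p,r['xy'],{'slot':.095,'ring':.107,'hatch_edge':.093}[k]))
    z=cv2.resize(cv2.convertScaleAbs(im[c[1]:c[1]+100,c[0]:c[0]+100],alpha=1.8),None,fx=6,fy=6,interpolation=2)
    cv2.imwrite('pics/%s4z0.png'%n,z.copy())
    def L(X): return tuple(int(v) for v in ((proj(p,np.array(X))-np.array(c)+.5)*6))
    t=np.linspace(0,2*np.pi,60)
    for r in(.057,.049): cv2.polylines(z,[np.array([L(W([r*np.cos(a),r*np.sin(a),.107])) for a in t])],True,(0,255,0),1)
    for th,col in((0,(0,0,255)),(.15,(255,0,0)),(.3,(0,255,255))):
        for s_ in(-.016,.016):
            e=[np.array([np.sin(th)*q+np.cos(th)*s_, np.cos(th)*q-np.sin(th)*s_,.107]) for q in(-.045,.045)]
            cv2.line(z,L(W(e[0])),L(W(e[1])),col,1)
    cv2.imwrite('pics/%s4z.png'%n,z)
E
```

```text
t 6.2 tcp [0.4889 0.1165 0.1375] F [-0.8 -0.2  0.1] gap 0.0554
[[0.001, -0.162, 0.987], [0.0, 0.987, 0.162], [-1.0, -0.0, 0.001]] [  4.1  16.1 -18.2  55.5   0.   -5.2]
side slot {'xy': [282.6, 246.9], 'p': 0.57} [0.55932705 0.13773267 0.095     ]
side ring {'xy': [278.4, 243.5], 'p': 0.61} [0.56686815 0.13985549 0.107     ]
side hatch_edge {'xy': [334.8, 240.6], 'p': 0.71} [0.46557217 0.10967775 0.093     ]
scene slot {'xy': [303.9, 179.4], 'p': 0.85} [0.56852202 0.13030109 0.095     ]
scene ring {'xy': [305.0, 175.4], 'p': 0.95} [0.56939729 0.1327969  0.107     ]
scene hatch_edge {'xy': [262.5, 167.1], 'p': 0.69} [0.4688422  0.10298226 0.093     ]
```

View pics/side4z.png

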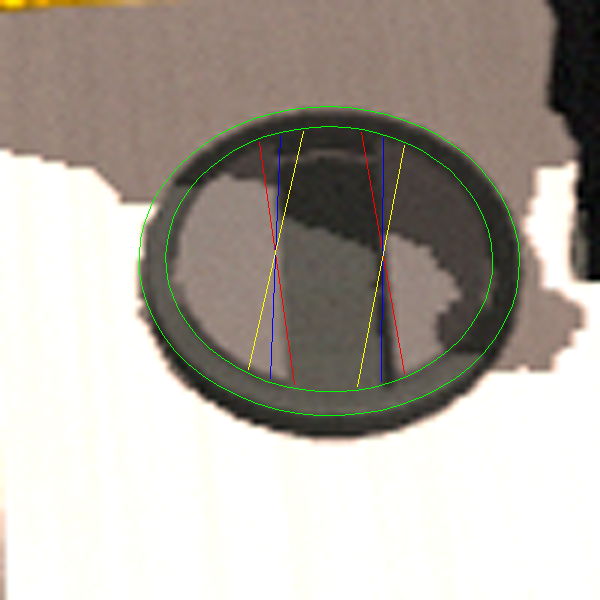

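View pics/scene4z.png

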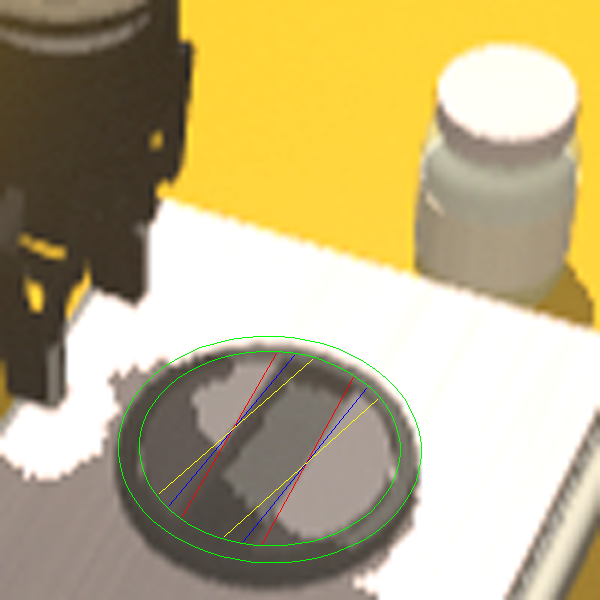

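Emit:
{"fn": "arm_command", "kwargs": {"plan": [[[0.3,25,6,0,0,0,0.3],[0.3,25,6,0,0,0,0],[0.3,20,5,0,0,0,0],[0.3,7.5,1.5,0,0,0,0],[0.3,0,0,0,0,0,0]]]}}

```text
time_s: 7.22
tcp_pos: [0.5657, 0.1349, 0.1365]
orientation: [[-0.001, -0.203, 0.979], [-0.0, 0.979, 0.203], [-1.0, 0.0, -0.001]]
wrist_force: [-1.3, 0.1, -0.5]
finger_gap: 0.0556
```

```bash
python3 - <<'E'
from h import *
s=st()
for n,c in(('side',(225,180)),('scene',(260,100))):
    p=snapshot(n); im=cv2.cvtColor(p['img'],cv2.COLOR_RGB2BGR)
    cv2.imwrite('pics/%s5z.png'%n,cv2.resize(cv2.convertScaleAbs(im[c[1]:c[1]+100,c[0]:c[0]+100],alpha=2.2),None,fx=6,fy=6,interpolation=2))
p=snapshot('wrist');save(p,'wrist5.png')
E
```

```text
t 7.22 tcp [0.5657 0.1349 0.1365] F [-1.3  0.1 -0.5] gap 0.0556
[[-0.001, -0.203, 0.979], [-0.0, 0.979, 0.203], [-1.0, 0.0, -0.001]] [ 5.4 23.4 -6.9 59.7 -0.  -6.3]
```

View pics/side5z.png

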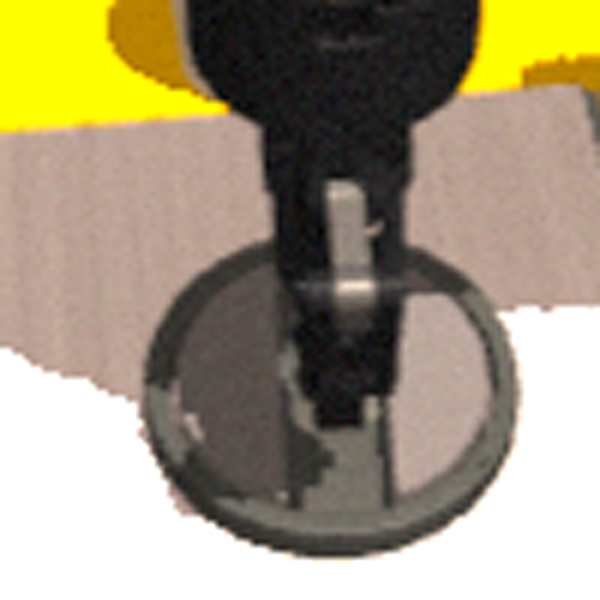

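View pics/wrist5.png

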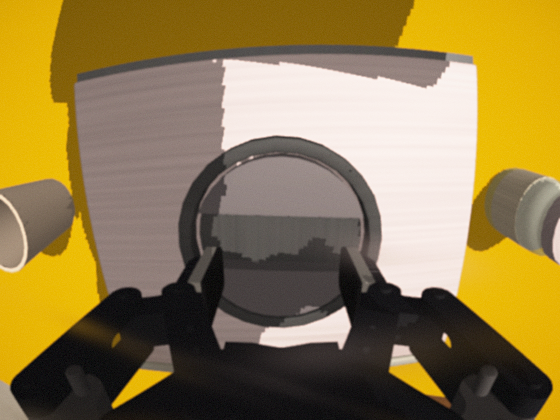

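Emit:
{"fn": "arm_command", "kwargs": {"plan": [[[0.3,0,0,-12,0,0,0],[0.3,0,0,-8,0,0,0],[0.3,0,0,-4,0,0,0],[0.3,0,0,-4,0,0,0],[0.3,0,0,-3,0,0,0]]]}}

```text
time_s: 8.0
tcp_pos: [0.5659, 0.1349, 0.1056]
orientation: [[0.0, -0.203, 0.979], [-0.0, 0.979, 0.203], [-1.0, -0.0, 0.0]]
wrist_force: [1.0, -0.1, -0.2]
finger_gap: 0.0554
```

Emit:
{"fn": "arm_command", "kwargs": {"plan": [[[0.3,0,0,0,0,0,-0.5],[0.3,0,0,0,0,0,-0.5],[0.3,0,0,0,0,0,-0.5],[0.3,0,0,0,0,0,-0.5],[0.3,0,0,0,0,0,-0.5]]]}}

```text
time_s: 8.62
tcp_pos: [0.5654, 0.135, 0.1057]
orientation: [[-0.001, 0.146, 0.989], [0.0, 0.989, -0.146], [-1.0, 0.0, -0.001]]
wrist_force: [-2.8, 0.5, 1.1]
finger_gap: 0.0555
```

```bash
python3 - <<'E'
from h import *
s=st(); print(s['wrist_torque'])
for n,c in(('side',(225,180)),):
    p=snapshot(n); im=cv2.cvtColor(p['img'],cv2.COLOR_RGB2BGR)
    cv2.imwrite('pics/%s6z.png'%n,cv2.resize(cv2.convertScaleAbs(im[c[1]:c[1]+100,c[0]:c[0]+100],alpha=2.2),None,fx=6,fy=6,interpolation=2))
E
```

```text
t 8.62 tcp [0.5654 0.135  0.1057] F [-2.8  0.5  1.1] gap 0.0555
[[-0.001, 0.146, 0.989], [0.0, 0.989, -0.146], [-1.0, 0.0, -0.001]] [ 5.4 24.7 -9.9 55.4  0.  13.8]
[0.16006236 0.52897811 0.09601105]
```

View pics/side6z.png

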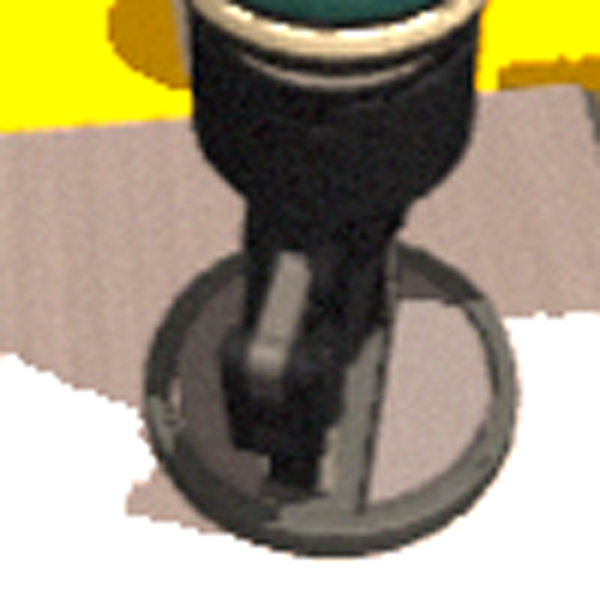

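Emit:
{"fn": "arm_command", "kwargs": {"plan": [[[0.3,0,0,0,0,0,-0.8],[0.3,0,0,0,0,0,-0.8],[0.3,0,0,0,0,0,-0.8],[0.3,0,0,0,0,0,-0.8],[0.3,0,0,0,0,0,-0.8]]]}}

```text
time_s: 9.3
tcp_pos: [0.5654, 0.1351, 0.1057]
orientation: [[-0.001, 0.648, 0.762], [0.0, 0.762, -0.648], [-1.0, -0.0, -0.001]]
wrist_force: [-4.4, 1.0, 0.8]
finger_gap: 0.0556
```

Emit:
{"fn": "arm_command", "kwargs": {"plan": [[[0.3,0,0,0,0,0,-0.8],[0.3,0,0,0,0,0,-0.8],[0.3,0,0,0,0,0,-0.8],[0.3,0,0,0,0,0,-0.8],[0.3,0,0,0,0,0,-0.8]]]}}

```text
time_s: 9.93
tcp_pos: [0.5658, 0.1347, 0.1058]
orientation: [[-0.0, 0.953, 0.302], [-0.001, 0.302, -0.953], [-1.0, -0.0, 0.0]]
wrist_force: [-0.6, -2.1, 0.0]
finger_gap: 0.0554
```

```bash
python3 - <<'E'
from h import *
s=st(); print(s['wrist_torque'])
for n,c in(('side',(225,180)),):
    p=snapshot(n); im=cv2.cvtColor(p['img'],cv2.COLOR_RGB2BGR)
    cv2.imwrite('pics/%s7z.png'%n,cv2.resize(cv2.convertScaleAbs(im[c[1]:c[1]+100,c[0]:c[0]+100],alpha=2.2),None,fx=6,fy=6,interpolation=2))
E
```

```text
t 9.93 tcp [0.5658 0.1347 0.1058] F [-0.6 -2.1  0. ] gap 0.0554
[[-0.0, 0.953, 0.302], [-0.001, 0.302, -0.953], [-1.0, -0.0, 0.0]] [ 5.4 24.7 -9.9 55.4 -0.  77.8]
[-0.40793189  0.14189681  0.13955447]
```

View pics/side7z.png

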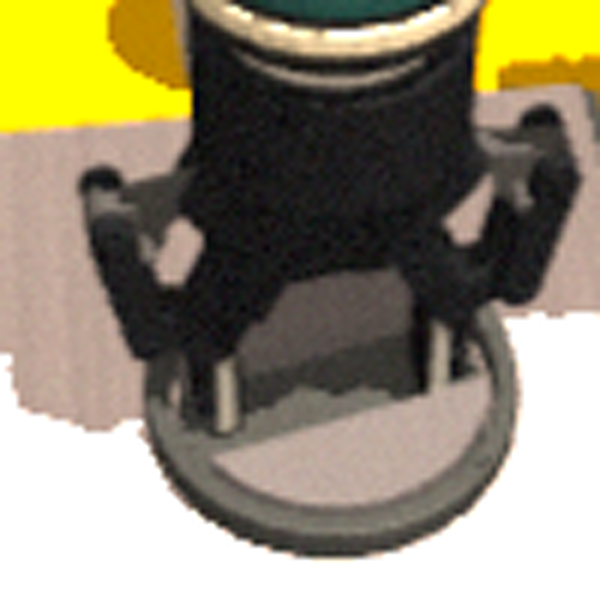

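Emit:
{"fn": "arm_command", "kwargs": {"plan": [[[0.3,0,0,0,0,0,-0.4],[0.3,0,0,0,0,0,-0.4],[0.3,0,0,0,0,0,-0.3],[0.3,0,0,0,0,0,-0.3],[0.3,0,0,0,0,0,0]]]}}

```text
time_s: 10.6
tcp_pos: [0.566, 0.1347, 0.1058]
orientation: [[0.0, 0.993, 0.116], [-0.0, 0.116, -0.993], [-1.0, 0.0, 0.001]]
wrist_force: [0.5, -2.8, -0.5]
finger_gap: 0.0552
```

```bash
python3 - <<'E'
from h import *
s=st(); print(s['wrist_torque'])
E
```

```text
t 10.6 tcp [0.566  0.1347 0.1058] F [ 0.5 -2.8 -0.5] gap 0.0552
[[0.0, 0.993, 0.116], [-0.0, 0.116, -0.993], [-1.0, 0.0, 0.001]] [ 5.4 24.7 -9.9 55.4 -0.  88.7]
[-0.5260206  -0.08681405  0.05047657]
```

Not at the stop yet (yaw 6.7°, torque low); continue.

Emit:
{"fn": "arm_command", "kwargs": {"plan": [[[0.3,0,0,0,0,0,-0.25],[0.3,0,0,0,0,0,-0.25],[0.3,0,0,0,0,0,-0.25],[0.3,0,0,0,0,0,0],[0.3,0,0,0,0,0,0]]]}}

```text
time_s: 11.22
tcp_pos: [0.566, 0.1344, 0.1058]
orientation: [[0.0, 1.0, 0.014], [-0.002, 0.014, -1.0], [-1.0, 0.0, 0.002]]
wrist_force: [0.7, -7.7, -0.1]
finger_gap: 0.0557
```

```bash
python3 - <<'E'
from h import *
s=st(); print(s['wrist_torque'])
E
```

```text
t 11.22 tcp [0.566  0.1344 0.1058] F [ 0.7 -7.7 -0.1] gap 0.0557
[[0.0, 1.0, 0.014], [-0.002, 0.014, -1.0], [-1.0, 0.0, 0.002]] [ 5.4 24.7 -9.9 55.4 -0.1 94.6]
[-1.83716025 -0.07196492  4.31969802]
```

Emit:
{"fn": "arm_command", "kwargs": {"plan": [[[0.3,0,0,0,0,0,0.4],[0.3,0,0,0,0,0,0.4],[0.3,0,0,6,0,0,0],[0.3,0,0,12,0,0,0],[0.3,0,0,20,0,0,0]]]}}

```text
time_s: 11.85
tcp_pos: [0.5657, 0.135, 0.1447]
orientation: [[-0.0, 0.993, 0.12], [0.0, 0.12, -0.993], [-1.0, -0.0, -0.0]]
wrist_force: [-0.3, -0.7, 0.5]
finger_gap: 0.0554
```

Emit:
{"fn": "arm_command", "kwargs": {"plan": [[[0.3,-20,0,25,0,0,0],[0.3,-35,0,25,0,0,0],[0.3,-35,0,20,0,0,0],[0.3,-35,0,0,0,0,0],[0.3,0,0,0,0,0,0]]]}}

```text
time_s: 12.48
tcp_pos: [0.4394, 0.1351, 0.2152]
orientation: [[0.001, 0.993, 0.12], [0.0, 0.12, -0.993], [-1.0, 0.001, -0.0]]
wrist_force: [-0.2, 0.7, -0.0]
finger_gap: 0.0554
```

```bash
python3 - <<'E'
from h import *
s=st()
W,H=__import__('fit').geo([0.56559402,0.13577879,0.25143748,0])
for n,c in(('side',(200,190)),('scene',(220,100))):
    p=snapshot(n); im=cv2.cvtColor(p['img'],cv2.COLOR_RGB2BGR); save(p,n+'8.png')
    for k in('jar','cup'):
        l=models.landmark_of(p,k)
        if l: print(n,k,hitz(p,l[0]['xy'],0))
    z=cv2.resize(cv2.convertScaleAbs(im[c[1]:c[1]+150,c[0]:c[0]+150],alpha=1.8),None,fx=4,fy=4,interpolation=2)
    def L(X): return tuple(int(v) for v in ((proj(p,np.array(X))-np.array(c)+.5)*4))
    for th,col in((1.571,(0,0,255)),(1.4,(255,0,0))):
        for s_ in(-.016,.016):
            e=[np.array([np.sin(th)*q+np.cos(th)*s_, np.cos(th)*q-np.sin(th)*s_,.107]) for q in(-.045,.045)]
            cv2.line(z,L(W(e[0])),L(W(e[1])),col,1)
    cv2.imwrite('pics/%s8z.png'%n,z)
E
```

```text
t 12.47 tcp [0.4394 0.1351 0.2152] F [-0.2  0.7 -0. ] gap 0.0554
[[0.001, 0.993, 0.12], [0.0, 0.12, -0.993], [-1.0, 0.001, -0.0]] [  6.9   9.3 -14.8  65.8   0.   90. ]
side jar [0.51942393 0.36512096 0.        ]
side cup [ 0.62340471 -0.09936103  0.        ]
scene jar [ 5.19553484e-01  3.68256398e-01 -1.11022302e-16]
scene cup [ 0.62263468 -0.09917767  0.        ]
```

View pics/side8z.png

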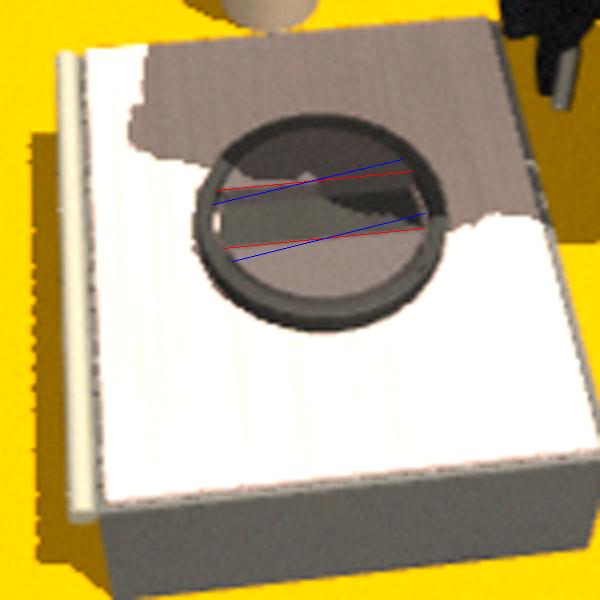

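View pics/scene8z.png

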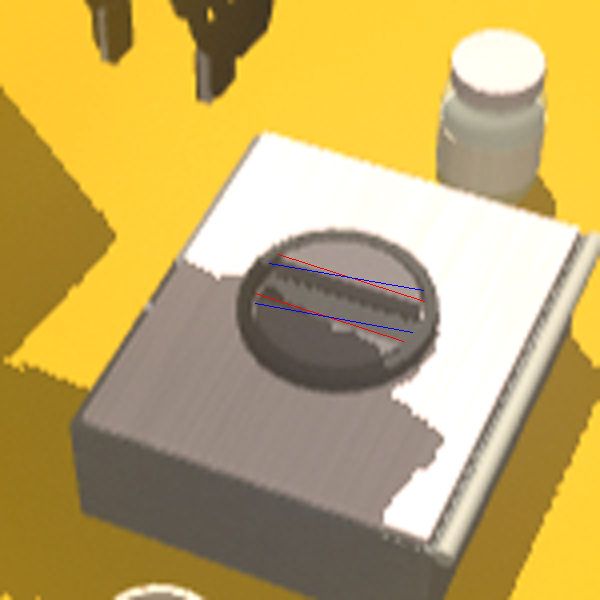

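```bash
python3 -c "
from station import arm
print(arm.sign_off())"
```

```text
the job is handed in; nothing more can be done
None
```

The hatch is shut, its fastener is turned clockwise to its stop, and the fingers are clear. I handed the job in at about 12.5 s of the 45 s.

- **Shutting:** I pushed the near strip of the hatch down with the fingertips, following its arc, until the wrist force rose to 36 N. The camera showed it level on the box.
- **Locking:** I set both fingertips in the slot and turned them clockwise until the wrist torque jumped to 4.3 N m against the stop. Then I turned back about 6° within the slot's play and lifted clear.

In the last pictures, from both fixed cameras, the slot lies parallel to the locked line at 1.571 rad and the hatch is still flat. The wrist force reads about 0.

The final position estimates put the jar and cup within about 10 mm of where they started, which is no more than the spread between the two cameras. The cameras also disagreed by 2–3 mm on the ring's centre, but that was within the slot's clearance. Handing in reports no verdict, so these checks are all I have.

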